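# Clamp the lid of a clip-top storage jar

### The job

The stoneware jar of hazelnuts was left open. Shut its wooden lid, swing the wire bail over so that its bar lies on the steel catch plate behind the upturned lip, and then press the lever all the way down until it goes over centre and stays home by itself, clamping the lid tight on its seal. Keep the jar standing about where it is, and do not disturb the cup, the egg timer, the salt shaker or the tall mug.

Things in the scene. Friction and masses are not known exactly. Their poses are not given: they have to be found in the camera images.
- jar: White stoneware clip-top jar, round, 108 mm across, 112 mm high to the rim, about 2.4 kg, loose. Origin: centre of its underside. Own +z up; its FRONT (bail, lever) looks along its own -x, the lid's hinge is at the rear. The axes of lid, lever and bail run along its own y. Below, 'in front' is along own -x from the jar's axis; heights are over its underside.
- lid_hinge (a point): Point on the lid's hinge axis, mid-way across: 58 mm behind the jar's axis, 114 mm up. Fixed to the jar.
- lid (a joint): Lid angle (rad): 0 shut, grows as it opens up and back, at most 2.0. Starts open, leaning back past upright (1.65 to 1.9). Slightly stiff hinge: it stays where left from about 1.1 to 1.8, tips back to its stop beyond that, and falls shut by itself from below 1.0. Shut but not clamped it lies on its springy seal at 0; clamped it is squeezed down to about -0.007.
- lid_front (a point): Middle of the outer face of the lip at the lid's free edge, 120.5 mm from the hinge axis. Lid: wooden disc 96 mm across, 13 mm thick; its top face (looks back when open; 130 mm up when shut) is 6 mm beyond this point. Steel catch plate on top, 30 mm wide, 2.5 thick, juts 14 mm past the wood and ends in a lip 4 mm thick that rises 4 mm over the plate.
- lid_catch (a point): Where the centre of the bail's bar belongs: on the catch plate just behind the lip; lid clamped: 55 mm in front of the jar's axis, 134 mm up. Moves with the lid; its axes are the lid's (like the jar's when shut: x to the rear, z up).
- lever_pivot (a point): Point on the lever's pivot axis, mid-way across, fixed to the jar: 66 mm in front of the jar's axis, 84 mm up.
- lever (a joint): Clamp lever angle q (rad): 0 home (down on its stop), grows as it swings out and up, at most 1.85. Starts up (1.68 to 1.82); stays where left. The arm points q + 0.436 rad round from straight down, outwards and up (at home it still stands 0.436 out). With the bail hooked it is easy to about 1.0, then stiff (4 to 9 N at the thumb plate), passes centre at about 0.45 and snaps home.
- lever_tab (a point): Middle of the lever's steel thumb plate, 48 mm from the lever's pivot axis. Plate 30 mm wide, 3.5 mm thick, reaching from 37 to 58 mm from the pivot axis along the arm.
- bail_eye (a point): Mid-way between the two eyes the bail turns in. The lever carries them, 12 mm from its pivot, 0.611 rad round from its arm towards closing: lever up, they are about 12 mm in front of the pivot at its height; lever home, about 12 mm below it.
- bail_bar (a point): Middle of the bail's cross bar, 61 mm from the eyes. The bail is a U of bright steel wire, 4.4 mm thick, 45 mm wide, straddling the lever. Starts flopped out to the front, about 0.6 rad from straight up. Swung up and over the top it falls onto the shut lid by its own weight, bar about 12 mm behind the lip; as the lever goes down the bar slides forward and hooks behind the lip.
- bail (a joint): Bail angle in the lever's eyes (rad), turns freely: 2.5 flopped out on its stop, less as it swings towards the jar; about 1.3 lying on the lid with the lever up, about 0 clamped.
- cup_2: White cup with a diamond pattern, 90 x 114 x 60 mm, standing on the kitchen scales. Bystander. Origin under its centre.
- egg_timer: Red and white egg timer, 66 mm across, 55 mm high. Bystander. Origin under its centre.
- salt_shaker: Grey salt shaker, 44 mm across, 90 mm high. Bystander. Origin under its centre.
- mug_1: Tall white mug, 78 x 116 x 101 mm, standing on a round stoneware trivet. Bystander. Origin under its centre.
Things that resemble listed ones, but are neither listed nor needed, are in the scene too. Leave any green look-alike of the jar alone.

How it is judged:
By the outcome, as a careful person would: the job done as asked, in the order asked, and still so for the second after the job is handed in, with the robot touching nothing.
It also fails if it takes over 45 s, if anything falls off the work surface, if the arm or the gripper's body presses on something with over 40 N, if the wrist force passes 120 N, or if a joint passes its speed limit or range.

### The arm

A 6-joint arm with a two-finger parallel gripper is mounted at the origin on a cart in front of the work surface, level with it; the furniture and walls round the work are solid. World frame = base frame: x ahead of the robot, y to its left, z up, the work surface at z = 0. Lengths are in m, angles in rad, forces in N, time in s.
With the tool pointing down it reaches from about 0.35 to 0.775 m from the base axis. Payload 7.3 kg.
Tool frame: the origin (TCP) lies at the very end of the fingers, on their centre line; the grasp point (between the pads) lies 19 mm behind it; z points along the fingers, y is the direction in which the jaws open and shut (so a half turn about z gives the same grasp; the last joint's range is limited). The gripper opens to 92 mm and grips with 3 to 60 N. Pads are 19 mm wide; open, the fingers measure 130 mm over their backs; the gripper's body (75 mm by 190 mm) begins 47 mm behind the grasp point.
Start: joints at [1.152, 0.342, 1.524, -0, 1.275, -0.146], TCP at [0.141, 0.506, 0.227] pointing down, gripper open.
Joint ranges: [-2.53, 2.53], [-0.77, 2.02], [0.04, 2.7], [-1, 4.14], [0.28, 2.66], [-3.11, 3.11]. Speed limits (rad/s): [2.57, 2.57, 3.14, 3.14, 3.14, 3.14].

### API

Orientations are given as [roll, pitch, yaw] about the fixed x, y, z axes, in that order (R = Rz(yaw) Ry(pitch) Rx(roll)).
In Python, from cell import observe, read_camera, camera_info, hand_in gives the robot as it stands.
- The arm moves only by the tool jog_arm, never from a script. Its argument "rows" is one flat list of numbers, 5 for each row, row after row: the finger opening in mm, from 0 to 91.8, then the shift along the tool's x, y, z in mm, then the turn about the tool's z in degrees. In form: [gripper, tx, ty, tz, roll, gripper, tx, ty, tz, roll, ...]. A call has 1 to 20 rows; each row shifts and turns the commanded pose from where the row before left it, along the tool's axes as they then stand; what a row does not reach is not made up. A row lasts 1/10 s, in which the tool goes at most 50 mm and 8.59 degrees, less where a joint would pass 70% of its speed; a pose out of reach is approached as far as the arm can. A call with a gripper value outside its range is refused whole. The fingers move at their own pace and stop on an object; "grip_force" is the grip in N (left out, the last holds). Time passes only in rows, so rows that do not move let the fingers close. It gives the time, the measured TCP pose, the force and the opening at its end, in the units of the state.
- observe(): the state, without advancing time (a new reading comes with each control period).
- read_camera(name): name is "side" or "top" or "wrist"; returns (picture, depth): 420x560x3 uint8, red, green, blue; 420x560 float32, m along the optical axis (not along the pixel's ray), 0 where there is no reading.
- camera_info(name): a dict with "fx", "fy", "cx", "cy" (pixels), "extrinsics" (4x4, takes a point from camera to world coordinates); the wrist camera has in their place "tool_from_camera" (4x4, takes a point from camera to tool coordinates, whose origin is the TCP and whose axes are the flange's). Camera axes: x right, y up, looking along -z (the intrinsics and any distortion apply to the point x, -y, -z); pixel columns grow to the right and rows downward; lengths in m; the calibration is good to about 2 mm. A picture is of the moment at which its call begins: read the wrist's pose just before it. camera_info takes no time and is no camera call.
- hand_in(): hands the job in, once; it reports no verdict.
The state is a dict: "time": time; "qpos": joint angles; "qvel": joint speeds; "joint_efforts": joint torques, N m; "tool_pos": TCP position; "tool_rot": TCP orientation; "contact_force": force on the tool from outside, world axes, zero at the start; "torque": the same for the moment, N m; "opening": finger opening in m.
Only numpy, scipy, OpenCV 4.12 (cv2) and the standard library are available. Lean on these libraries where they do the work, as an engineer would, in place of code of your own. Each camera call takes 0.05 s, during which the arm holds its last target. There are 200 camera calls.

## Working session

There is one attempt and no reset: what is moved stays moved. The work goes in short steps, Python scripts to look and compute and a tool call to move; the robot and the scene stay as the last step left them, time stands still between calls to the robot, and variables do not carry over. Pictures are saved under pics/ and viewed, about 8 in all and at most 12, crops included, and the job is handed in when it is done.

Besides the shell and the picture viewer there is one more tool, called as name(argument=value, ...), one argument or row to a line, values as JSON. jog_arm: Moves the arm, as the interface text tells. Its arguments: {"type":"object","properties":{"rows":{"type":"array","items":{"type":"number"}},"grip_force":{"type":"number"}},"required":["rows"]}

```bash
mkdir -p pics; ls; python3 - <<'E'
from cell import *
import cv2,numpy as np
s=observe();print({k:np.round(v,3) for k,v in s.items()})
for n in("side","top"):
    p,d=read_camera(n);np.savez(f"{n}0.npz",p=p,d=d);cv2.imwrite(f"pics/{n}0.png",p[:,:,::-1])
    print(n,camera_info(n))
print(camera_info("wrist"))
E
```

```text
pics
{'time': np.float64(0.0), 'qpos': array([ 1.152,  0.343,  1.525,  0.   ,  1.275, -0.146]), 'qvel': array([ 0.002, -0.001, -0.   ,  0.   ,  0.001, -0.002]), 'joint_efforts': array([-1.0000e-03, -4.3124e+01, -2.4422e+01,  7.2000e-02,  5.6000e-02,
       -0.0000e+00]), 'tool_pos': array([0.141, 0.505, 0.226]), 'tool_rot': array([-3.14 , -0.   ,  2.869]), 'contact_force': array([-0.454, -1.024, -0.136]), 'torque': array([-0.031,  0.016, -0.007]), 'opening': np.float64(0.092)}
side {'fx': 538.1725710539549, 'fy': 538.1725710539549, 'cx': 276.87525587135866, 'cy': 203.7282217681871, 'extrinsics': array([[-0.95263788,  0.20776651, -0.2220679 ,  0.16271519],
       [-0.30339091, -0.59922831,  0.74086395,  1.28114667],
       [ 0.02085734,  0.77314844,  0.63388206,  1.16355301],
       [ 0.        ,  0.        ,  0.        ,  1.        ]])}
top {'fx': 458.5751483089643, 'fy': 458.5751483089643, 'cx': 271.6550748117962, 'cy': 212.12063059290335, 'extrinsics': array([[-0.15793133,  0.77236324, -0.61523387, -0.59341391],
       [-0.98736459, -0.11532054,  0.10868461,  0.26625658],
       [ 0.0129949 ,  0.62462484,  0.78081684,  1.51252835],
       [ 0.        ,  0.        ,  0.        ,  1.        ]])}
{'fx': 294.2975198147931, 'fy': 294.2975198147931, 'cx': 273.0232871040095, 'cy': 213.60429356804906, 'tool_from_camera': array([[ 1.87772409e-03,  9.54185718e-01,  2.99209108e-01,
         8.16084253e-02],
       [ 9.99998181e-01, -1.69135183e-03, -8.81847860e-04,
         3.00093122e-04],
       [-3.35378760e-04,  2.99210220e-01, -9.54187158e-01,
        -1.57726491e-01],
       [ 0.00000000e+00,  0.00000000e+00,  0.00000000e+00,
         1.00000000e+00]])}
```

View pics/side0.png

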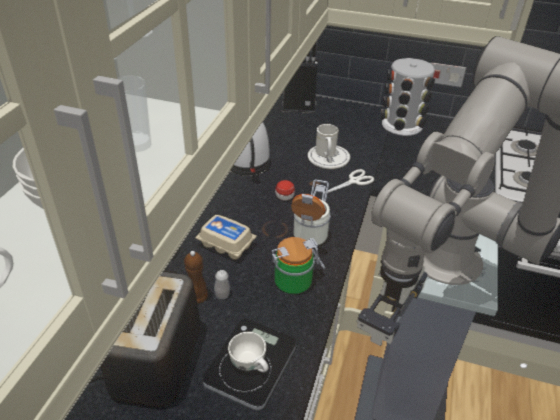

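View pics/top0.png

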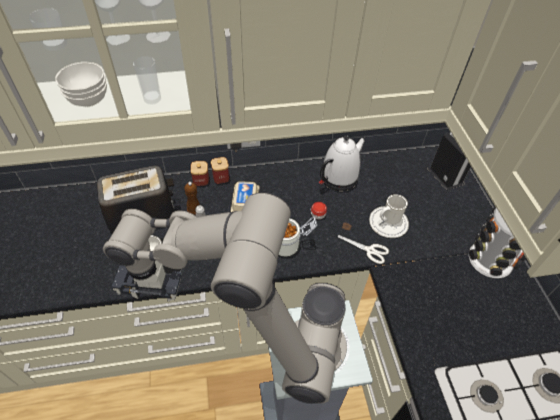

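```bash
cat > h.py <<'E'
from cell import *
import cv2,numpy as np
from scipy.spatial.transform import Rotation as Ro
def cloud(n,d,s=None):
    c=camera_info(n)
    v,u=np.mgrid[:d.shape[0],:d.shape[1]]
    P=np.stack([(u-c['cx'])/c['fx']*d,-(v-c['cy'])/c['fy']*d,-d,np.ones_like(d)],-1)
    if n=="wrist":
        T=np.eye(4);T[:3,:3]=Ro.from_euler('xyz',s['tool_rot']).as_matrix();T[:3,3]=s['tool_pos'];E=T@c['tool_from_camera']
    else:E=c['extrinsics']
    return (P@E.T)[...,:3]
E
python3 - <<'E'
from h import *
a=np.load('side0.npz');b=np.load('top0.npz')
A=cv2.resize(a['p'][170:250,270:350],(400,400),interpolation=3);B=cv2.resize(b['p'][190:270,260:340],(400,400),interpolation=3)
cv2.imwrite('pics/crop0.png',np.hstack([A,B])[:,:,::-1])
C=cloud('side',a['d']);D=cloud('top',b['d'])
for u,v in[(320,190),(308,205),(308,200),(312,225),(294,275),(295,245),(262,272),(285,188)]:print('s',u,v,C[v,u].round(3))
for u,v in[(288,235),(288,245),(310,228),(318,210),(395,205)]:print('t',u,v,D[v,u].round(3))
E
```

```text
s 320 190 [ 0.423 -0.066  0.107]
s 308 205 [0.419 0.118 0.188]
s 308 200 [0.418 0.124 0.212]
s 312 225 [0.409 0.085 0.087]
s 294 275 [0.405 0.289 0.077]
s 295 245 [0.424 0.223 0.125]
s 262 272 [ 0.516  0.237 -0.002]
s 285 188 [ 0.553 -0.112  0.048]
t 288 235 [0.399 0.026 0.102]
t 288 245 [0.366 0.032 0.084]
t 310 228 [ 0.491 -0.087  0.002]
t 318 210 [ 0.541 -0.127  0.051]
t 395 205 [ 0.522 -0.451  0.048]
```

View pics/crop0.png

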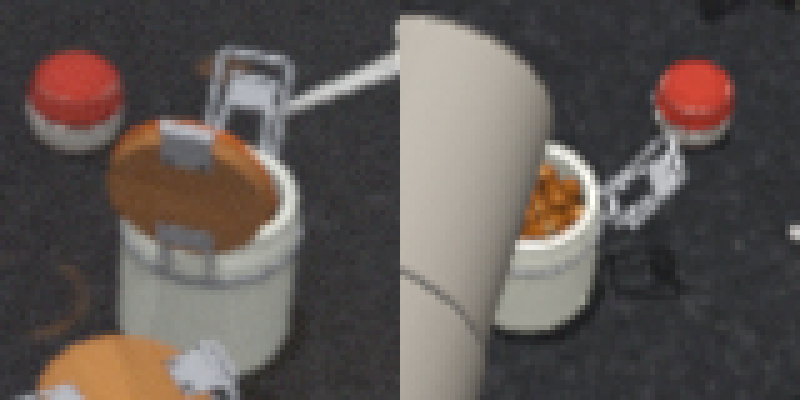

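```bash
python3 - <<'E'
from h import *
a=np.load('side0.npz');b=np.load('top0.npz')
P=[];Co=[]
for n,z in(('side',a),('top',b)):
    c=cloud(n,z['d']);m=(z['d']>0)&(c[...,0]>.3)&(c[...,0]<.52)&(c[...,1]>-.12)&(c[...,1]<.15)&(c[...,2]>.01)&(c[...,2]<.28)
    p=c[m];col=z['p'][m].astype(int);P.append(p);Co.append(col)
    white=(col.min(1)>110)&(col.max(1)-col.min(1)<40)
    r=p[white&(abs(p[:,2]-.11)<.006)];print(n,'rim',len(r),r.mean(0) if len(r) else '')
    w=p[white&(p[:,2]<.1)&(p[:,2]>.02)&(p[:,1]>-.04)];
    from scipy.optimize import least_squares
    f=least_squares(lambda q:np.hypot(w[:,0]-q[0],w[:,1]-q[1])-.054,[.41,.03],loss='soft_l1',f_scale=.003);print('axis',f.x,len(w),np.abs(f.fun).mean())
    br=(col[:,0]-col[:,2]>50)&(p[:,2]>.12)&(p[:,1]>.05)
    l=p[br];print('lid',len(l))
    if len(l)>30:
        k=l.mean(0);u,s,v=np.linalg.svd(l-k);print(k,s,v[2],'zmax',l[l[:,2].argmax()])
    lv=p[(p[:,1]<-.03)&(p[:,2]>.07)];print('lever/bail',len(lv),lv.mean(0),lv.min(0),lv.max(0))
E
```

```text
side rim 118 [ 0.4088397  -0.01701589  0.10955618]
axis [0.42512609 0.03245329] 616 0.0020014985404384796
lid 468
[0.41932935 0.11402069 0.17837637] [0.58642013 0.44558918 0.0983895 ] [ 0.03866374 -0.99729849  0.06245666] zmax [0.42770699 0.11315771 0.22264488]
lever/bail 144 [ 0.42492829 -0.06632184  0.11172702] [ 0.40155101 -0.08809082  0.08091908] [ 0.45137845 -0.03972779  0.13801574]
top rim 91 [ 0.41469182 -0.01412467  0.10951537]
axis [0.42452859 0.03123043] 262 0.00357478670303657
lid 0
lever/bail 114 [ 0.42328804 -0.06032384  0.10761264] [ 0.39576096 -0.08231905  0.07273885] [ 0.45127579 -0.03028009  0.14546479]
```

jog_arm(
  rows=[0, 0, 0, -15, 8.27, 0, 0, 0, -15, 8.27, 0, 0, 0, -15, 8.27, 0, 0, 0, -15, 8.27, 0, 0, 0, -15, 8.27, 0, 0, 0, -15, 8.27, 0, 0, 0, -15, 8.27, 0, 0, 0, -15, 8.27, 0, 0, 0, -15, 8.27, 0, -31.4, 25.8, 0, 0, 0, -31.4, 25.8, 0, 0, 0, -31.4, 25.8, 0, 0, 0, -31.4, 25.8, 0, 0, 0, -31.4, 25.8, 0, 0, 0, -31.4, 25.8, 0, 0, 0, -31.4, 25.8, 0, 0, 0, -31.4, 25.8, 0, 0, 0, -31.4, 25.8, 0, 0, 0, -31.4, 25.8, 0, 0, 0, -31.4, 25.8, 0, 0],
)

```text
time: 2.1
tool_pos: [0.4255, 0.1584, 0.3615]
tool_rot: [-3.141, -0.0, 1.57]
contact_force: [0.3, 1.4, -0.4]
opening: 0.0004
```

```bash
python3 - <<'E'
from h import *
s=observe();print(s['time'],s['tool_pos'],s['tool_rot'],s['opening'])
p,d=read_camera('wrist');C=cloud('wrist',d,s);np.savez('w1.npz',p=p,d=d,C=C)
cv2.imwrite('pics/w1.png',p[:,:,::-1])
m=(d>0)&(C[...,0]>.3)&(C[...,0]<.52)&(C[...,1]>-.12)&(C[...,1]<.17)&(C[...,2]>.05)&(C[...,2]<.28)
q=C[m];col=p[m].astype(int);w=(col.min(1)>120)&(np.ptp(col,axis=1)<40)&(abs(q[:,2]-.111)<.005)
r=q[w];print('rim',len(r),r.mean(0),r.min(0),r.max(0))
c,rad=cv2.minEnclosingCircle((r[:,:2]*1000).astype(np.float32));print(c,rad)
br=(q[:,2]>.14)&(q[:,1]>.06);l=q[br];k=l.mean(0);print('lid',len(l),k,l.min(0),l.max(0),np.linalg.svd(l-k,full_matrices=False)[2][2])
lv=q[(q[:,1]<-.035)];print('lev',len(lv),lv.mean(0),lv.min(0),lv.max(0))
E
```

```text
2.1 [0.42552458 0.15838122 0.36150694] [-3.14117583e+00 -1.19145415e-04  1.56963469e+00] 0.00035696410001409746
rim 69 [0.41933427 0.05086058 0.1114933 ] [0.37484269 0.03155969 0.10818984] [0.47271586 0.10679164 0.11475868]
(421.4353332519531, 56.720855712890625) 52.88669204711914
lid 1972 [0.42320542 0.112814   0.19874521] [0.37501911 0.09310795 0.14015939] [0.47210988 0.12969843 0.23177227] [ 0.01979231 -0.99637563  0.08272763]
lev 36 [ 0.42634862 -0.07922432  0.13589084] [ 0.41769188 -0.08119453  0.13343167] [ 0.43498575 -0.07715593  0.13779587]
```

View pics/w1.png

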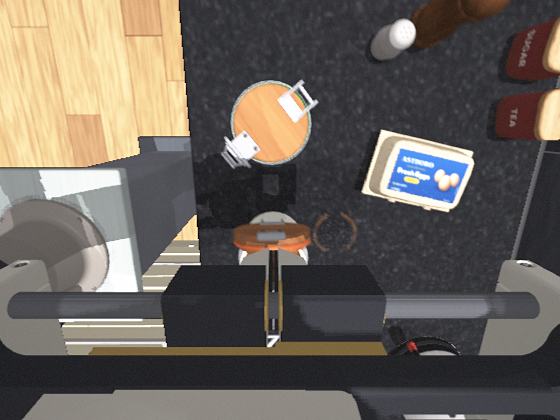

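jog_arm(
  rows=[0, 0, 0, 35, 0, 0, 0, 0, 35, 0, 0, 0, 0, 35, 0, 0, 0, 0, 35, 0, 0, 0, 0, 36, 0, 0, -8, 0, 0, 0, 0, -8, 0, 0, 0, 0, -8, 0, 0, 0, 0, -8, 0, 0, 0, 0, -8, 0, 0, 0, 0, -8, 0, 0, 0, 0, -8, 0, 0, 0, 0, -8, 0, 0, 0, 0, -8, 0, 0, 0, 0, -8, 0, 0, 0, 0, -8, 0, 0, 0, 0, -8, 0, 0, 0, 0, -6, 0, 0, 0, 0, 0, 0, 0, 0],
)

```text
time: 4.05
tool_pos: [0.4248, 0.0572, 0.1857]
tool_rot: [-3.142, 0.0, 1.569]
contact_force: [-0.5, 0.1, -0.2]
opening: 0.0005
```

jog_arm(
  rows=[0, 0, 0, -38, 0, 0, 0, 0, -38, 0, 0, 0, 0, -38, 0, 0, -38, 0, 0, 0, 0, -38, 0, 0, 0, 0, -38, 0, 0, 0, 0, -38, 0, 0, 0, 0, -38, 0, 0, 0, 0, 0, 0, 0, 0],
)

```text
time: 4.95
tool_pos: [0.4245, -0.1356, 0.2994]
tool_rot: [-3.141, 0.001, 1.565]
contact_force: [-1.0, 0.4, 0.2]
opening: 0.0002
```

```bash
python3 - <<'E'
from h import *
s=observe();print(s['time'],s['tool_pos'])
p,d=read_camera('wrist');C=cloud('wrist',d,s);np.savez('w2.npz',p=p,d=d,C=C)
m=(d>0)&(C[...,0]>.3)&(C[...,0]<.52)&(C[...,1]>-.12)&(C[...,1]<.17)&(C[...,2]>.05)&(C[...,2]<.28)
v,u=np.where(m);print(u.min(),u.max(),v.min(),v.max())
u0,v0=u.min()-10,max(0,v.min()-10)
print(u0,v0);cv2.imwrite('pics/w2.png',cv2.resize(p[v0:v.max()+10,u0:u.max()+10],None,fx=3,fy=3,interpolation=3)[:600,:800,::-1])
q=C[m];col=p[m].astype(int)
br=q[(col[:,0]-col[:,2]>50)&(q[:,2]>.12)];print('lid',len(br),br.mean(0),br.min(0),br.max(0))
c,rad=cv2.minEnclosingCircle((br[:,:2]*1000).astype(np.float32));print(c,rad,np.percentile(br[:,2],[5,50,95]))
lv=q[(q[:,1]<-.045)];print('lev',len(lv),lv.mean(0),lv.min(0),lv.max(0))
for y in np.arange(-.10,-.02,.005):
    t=q[abs(q[:,1]-y)<.0025];print(round(y,3),len(t),t.min(0).round(3) if len(t) else '',t.max(0).round(3) if len(t) else '')
E
```

```text
4.95 [ 0.42447646 -0.13558985  0.29937646]
223 322 0 149
213 0
lid 6198 [0.42374551 0.02755343 0.12955165] [ 0.37634735 -0.01344553  0.12001901] [0.47075664 0.05688403 0.13314114]
(423.9349670410156, 31.553993225097656) 47.8172721862793 [0.12799333 0.12958548 0.13104238]
lev 942 [ 0.42594036 -0.06837     0.11520178] [ 0.40121328 -0.08241298  0.08354195] [ 0.45059105 -0.04557199  0.13843951]
-0.1 0  
-0.095 0  
-0.09 0  
-0.085 0  
-0.08 223 [ 0.402 -0.082  0.119] [ 0.45  -0.078  0.138]
-0.075 173 [ 0.401 -0.077  0.113] [ 0.451 -0.073  0.136]
-0.07 169 [ 0.402 -0.072  0.108] [ 0.45  -0.068  0.127]
-0.065 124 [ 0.402 -0.067  0.106] [ 0.451 -0.063  0.12 ]
-0.06 78 [ 0.402 -0.062  0.101] [ 0.45  -0.058  0.112]
-0.055 70 [ 0.401 -0.057  0.096] [ 0.45  -0.053  0.104]
-0.05 68 [ 0.402 -0.052  0.084] [ 0.449 -0.048  0.1  ]
-0.045 66 [ 0.402 -0.047  0.084] [ 0.45  -0.043  0.097]
-0.04 60 [ 0.406 -0.042  0.084] [ 0.445 -0.038  0.093]
-0.035 133 [ 0.405 -0.037  0.084] [ 0.446 -0.033  0.09 ]
-0.03 161 [ 0.407 -0.032  0.083] [ 0.446 -0.028  0.138]
-0.025 139 [ 0.41  -0.027  0.131] [ 0.44  -0.023  0.137]
```

View pics/w2.png

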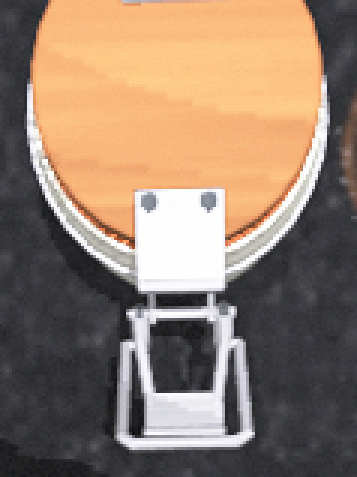

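jog_arm(
  rows=[0, 0, 0, 35, 0, 0, 0, 0, 35, 0, 0, 0, 0, 35, 0, 0, 0, 0, 35, 0, 0, 0, 0, 31, 0, 0, 8, 0, 0, 0, 0, 8, 0, 0, 0, 0, 8, 0, 0, 0, 0, 8, 0, 0, 0, 0, 8, 0, 0, 0, 0, 8, 0, -2, 0, 0, 8, 0, -2, 0, 0, 8, 0, -2, 0, 0, 8, 0, -2, 0, 0, 8, 0, -2, 0, 0, 8, 0, -2, 0, 0, 0, 0, 0, 0, 0, 0, 0, 0, 0],
)

```text
time: 6.8
tool_pos: [0.4247, -0.044, 0.1407]
tool_rot: [3.141, 0.0, 1.57]
contact_force: [-0.7, -0.2, -0.8]
opening: 0.0004
```

```bash
cat > look.py <<'E'
from h import *
import sys
n=sys.argv[1]
s=observe();print(s['time'],s['tool_pos'],s['contact_force'])
O=[]
for c in('side','top'):
    p,d=read_camera(c);C=cloud(c,d)
    u0,v0=(270,160) if c=='side' else (260,190)
    O.append(cv2.resize(p[v0:v0+80,u0:u0+80],(400,400),interpolation=3))
cv2.imwrite(f'pics/{n}.png',np.hstack(O)[:,:,::-1])
p,d=read_camera('wrist');C=cloud('wrist',d,s);np.savez(n+'.npz',p=p,d=d,C=C)
m=(d>0)&(C[...,0]>.39)&(C[...,0]<.46)&(C[...,2]>.02)
for y in np.arange(-.10,.02,.005):
    t=C[m&(abs(C[...,1]-y)<.0025)]
    if len(t):print(round(y,3),len(t),t.min(0).round(3),t.max(0).round(3))
E
python3 look.py a3
```

```text
6.8 [ 0.42473399 -0.0439647   0.14074464] [-0.67541686 -0.23048697 -0.75895248]
-0.055 52 [ 0.409 -0.055  0.098] [ 0.442 -0.053  0.187]
-0.05 195 [ 0.403 -0.052  0.085] [ 0.443 -0.048  0.188]
-0.045 90 [ 0.402 -0.047  0.085] [ 0.449 -0.043  0.205]
-0.04 55 [ 0.401 -0.042  0.085] [ 0.449 -0.038  0.204]
-0.035 846 [ 0.401 -0.037  0.083] [ 0.45  -0.033  0.218]
-0.03 636 [ 0.401 -0.032  0.083] [ 0.45  -0.028  0.218]
-0.025 1648 [ 0.392 -0.027  0.114] [ 0.46  -0.023  0.25 ]
-0.02 20631 [ 0.39  -0.022  0.122] [ 0.46  -0.018  0.256]
-0.015 8365 [ 0.39  -0.017  0.128] [ 0.46  -0.013  0.257]
-0.01 5919 [ 0.39  -0.012  0.128] [ 0.46  -0.008  0.232]
-0.005 5463 [ 0.393 -0.007  0.127] [ 0.456 -0.003  0.231]
0.0 1037 [ 0.39  -0.002  0.128] [0.46  0.002 0.135]
0.005 1002 [0.39  0.003 0.128] [0.46  0.007 0.132]
0.01 1086 [0.39  0.008 0.128] [0.46  0.012 0.132]
0.015 1099 [0.39  0.013 0.128] [0.46  0.017 0.132]
```

View pics/a3.png

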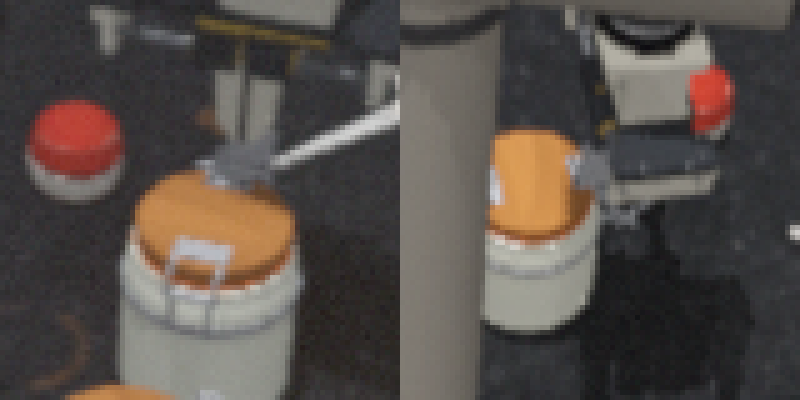

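jog_arm(
  rows=[0, -8, 0, -10, 0, 0, -12, 0, -30, 0, 0, -22, 0, -30, 0, 0, -25, 0, -30, 0, 0, -20, 0, -10, 0, 0, 0, 0, 0, 0],
)

```text
time: 7.55
tool_pos: [0.4254, -0.134, 0.253]
tool_rot: [3.138, 0.003, 1.567]
contact_force: [-0.6, 1.3, 1.1]
opening: 0.0005
```

```bash
python3 look.py a4; python3 -c "
from h import *
p=np.load('a4.npz')['p'];cv2.imwrite('pics/w4.png',cv2.resize(p[0:270,140:410],None,fx=2,fy=2,interpolation=3)[:,:,::-1])"
```

```text
7.55 [ 0.42535532 -0.13400956  0.25298547] [-0.57785874  1.28631318  1.11780621]
-0.1 4386 [ 0.39  -0.102  0.322] [ 0.46  -0.098  0.344]
-0.095 5578 [ 0.395 -0.097  0.323] [ 0.456 -0.096  0.344]
-0.085 55 [ 0.413 -0.084  0.12 ] [ 0.442 -0.083  0.123]
-0.08 177 [ 0.413 -0.082  0.116] [ 0.443 -0.078  0.124]
-0.075 163 [ 0.413 -0.077  0.112] [ 0.443 -0.073  0.119]
-0.07 155 [ 0.413 -0.072  0.108] [ 0.443 -0.068  0.115]
-0.065 71 [ 0.412 -0.067  0.105] [ 0.443 -0.063  0.111]
-0.06 46 [ 0.411 -0.062  0.101] [ 0.444 -0.058  0.107]
-0.055 42 [ 0.41  -0.057  0.097] [ 0.445 -0.053  0.104]
-0.05 99 [ 0.403 -0.052  0.086] [ 0.452 -0.048  0.1  ]
-0.045 120 [ 0.403 -0.047  0.086] [ 0.452 -0.043  0.101]
-0.04 215 [ 0.403 -0.042  0.082] [ 0.452 -0.038  0.108]
-0.035 235 [ 0.403 -0.037  0.084] [ 0.452 -0.033  0.14 ]
-0.03 253 [ 0.403 -0.032  0.085] [ 0.452 -0.028  0.141]
-0.025 311 [ 0.402 -0.027  0.086] [ 0.451 -0.023  0.137]
-0.02 420 [ 0.396 -0.022  0.022] [ 0.457 -0.018  0.139]
-0.015 455 [ 0.391 -0.017  0.034] [ 0.46  -0.013  0.141]
-0.01 545 [ 0.39  -0.012  0.09 ] [ 0.46  -0.008  0.136]
-0.005 536 [ 0.39  -0.007  0.104] [ 0.46  -0.003  0.137]
0.0 497 [ 0.39  -0.002  0.129] [0.46  0.002 0.136]
0.005 561 [0.39  0.003 0.13 ] [0.46  0.007 0.135]
0.01 561 [0.39  0.008 0.129] [0.46  0.012 0.134]
0.015 559 [0.39  0.013 0.129] [0.46  0.017 0.134]
```

View pics/w4.png

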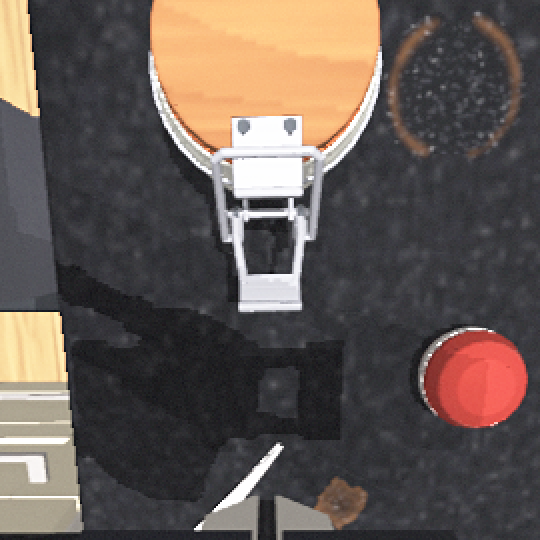

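jog_arm(
  rows=[0, 17, 0, 35, 0, 0, 17, 0, 35, 0, 0, 15, 0, 33, 0, 0, 0, 0, 15, 0, 0, 0, 0, 8, 0, 0, 0, 0, 8, 0, 0, 0, 0, 8, 0, 0, 0, 0, 8, 0, 0, 0, 0, 8, 0, 0, 0, 0, 8, 0, 0, 0, 0, 0, 0],
)

```text
time: 8.8
tool_pos: [0.4248, -0.0824, 0.0842]
tool_rot: [3.141, 0.0, 1.57]
contact_force: [0.5, -1.3, 3.6]
opening: 0.0003
```

```bash
python3 look.py a5; python3 -c "
from h import *
p=np.load('a5.npz')['p'];cv2.imwrite('pics/w5.png',p[0:300,:,::-1])"
```

```text
8.8 [ 0.42481498 -0.08237479  0.08415438] [ 0.49278127 -1.34514684  3.55265658]
-0.095 1 [ 0.422 -0.093  0.128] [ 0.422 -0.093  0.128]
-0.09 78 [ 0.422 -0.092  0.129] [ 0.427 -0.088  0.131]
-0.085 48 [ 0.422 -0.087  0.129] [ 0.427 -0.083  0.148]
-0.08 23 [ 0.422 -0.082  0.146] [ 0.427 -0.078  0.149]
-0.075 243 [ 0.411 -0.077  0.08 ] [ 0.441 -0.073  0.161]
-0.07 1263 [ 0.408 -0.072  0.079] [ 0.442 -0.068  0.161]
-0.065 473 [ 0.405 -0.067  0.081] [ 0.46  -0.063  0.193]
-0.06 7355 [ 0.39  -0.062  0.081] [ 0.46  -0.058  0.198]
-0.055 20511 [ 0.39  -0.057  0.081] [ 0.46  -0.053  0.2  ]
-0.05 3786 [ 0.39  -0.052  0.082] [ 0.46  -0.048  0.175]
-0.045 7482 [ 0.393 -0.047  0.077] [ 0.455 -0.043  0.175]
-0.04 27 [ 0.402 -0.041  0.088] [ 0.448 -0.038  0.1  ]
-0.035 94 [ 0.402 -0.037  0.093] [ 0.448 -0.033  0.113]
-0.03 700 [ 0.402 -0.032  0.105] [ 0.449 -0.028  0.138]
-0.025 1414 [ 0.4   -0.027  0.125] [ 0.449 -0.023  0.138]
-0.02 1383 [ 0.399 -0.022  0.086] [ 0.449 -0.018  0.137]
-0.015 1207 [ 0.391 -0.017  0.085] [ 0.457 -0.013  0.134]
-0.01 1644 [ 0.397 -0.012  0.085] [ 0.46  -0.008  0.133]
-0.005 2232 [ 0.391 -0.007  0.126] [ 0.457 -0.003  0.134]
0.0 2801 [ 0.39  -0.002  0.126] [0.46  0.002 0.134]
0.005 2791 [0.39  0.003 0.127] [0.46  0.007 0.132]
0.01 3039 [0.39  0.008 0.127] [0.46  0.012 0.132]
0.015 3081 [0.39  0.013 0.127] [0.46  0.017 0.131]
```

View pics/w5.png

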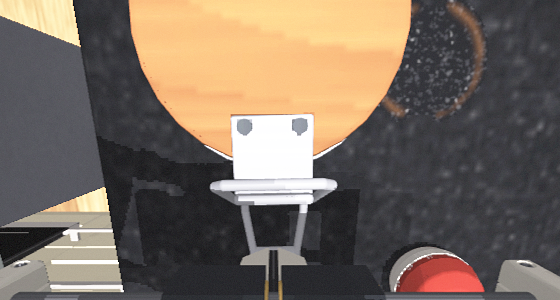

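jog_arm(
  rows=[0, 0, 0, 4, 0, 0, 0, 0, 4, 0, 0, 0, 0, 4, 0, 0, 0, 0, 4, 0, 0, 0, 0, 4, 0, 0, 0, 0, 4, 0],
)

```text
time: 9.55
tool_pos: [0.4248, -0.0816, 0.061]
tool_rot: [3.141, -0.001, 1.57]
contact_force: [-0.3, 0.2, 4.4]
opening: 0.0004
```

jog_arm(
  rows=[0, 0, 0, 4, 0, 0, 0, 0, 4, 0, 0, 0, 0, 4, 0, 0, 1, 0, 3, 0, 0, 1, 0, 3, 0, 0, 1, 0, 2, 0, 0, 0, 0, 0, 0],
)

```text
time: 10.25
tool_pos: [0.4244, -0.0788, 0.0404]
tool_rot: [-3.141, -0.0, 1.57]
contact_force: [-0.4, 0.1, 0.3]
opening: 0.0005
```

jog_arm(
  rows=[0, -12, 0, 0, 0, 0, -16, 0, 0, 0, 0, -16, 0, -20, 0, 0, -10, 0, -40, 0, 0, 0, 0, -40, 0, 0, 0, 0, -40, 0, 0, 0, 0, -40, 0, 0, 0, 0, -30, 0, 0, 0, 0, 0, 0],
)

```text
time: 11.15
tool_pos: [0.4264, -0.1348, 0.2551]
tool_rot: [3.133, 0.004, 1.569]
contact_force: [1.1, -0.3, -0.5]
opening: 0.0005
```

```bash
python3 look.py a6; python3 -c "
from h import *
z=np.load('a6.npz');p=z['p'];A=cv2.imread('pics/a6.png')
W=cv2.resize(p[0:240,150:390],(600,600),interpolation=3)[:,:,::-1];cv2.imwrite('pics/w6.png',W)
C=z['C'];m=(C[...,2]>.122)&(C[...,2]<.133)&(p[...,0].astype(int)-p[...,2]>50)&(C[...,0]>.36)&(C[...,0]<.49)&(C[...,1]<.1)
q=C[m];print('lid',q.mean(0),q.min(0),q.max(0),cv2.minEnclosingCircle((q[:,:2]*1000).astype(np.float32)))"
```

```text
11.15 [ 0.42635311 -0.1348244   0.25508995] [ 1.12271635 -0.31522368 -0.54636549]
-0.1 8345 [ 0.391 -0.102  0.324] [ 0.46  -0.098  0.346]
-0.095 1095 [ 0.395 -0.097  0.326] [ 0.456 -0.096  0.345]
-0.065 25 [ 0.415 -0.063  0.038] [ 0.444 -0.063  0.04 ]
-0.06 100 [ 0.415 -0.062  0.038] [ 0.444 -0.058  0.046]
-0.055 99 [ 0.415 -0.057  0.045] [ 0.444 -0.054  0.056]
-0.05 78 [ 0.412 -0.052  0.052] [ 0.445 -0.048  0.068]
-0.045 42 [ 0.41  -0.047  0.064] [ 0.446 -0.043  0.077]
-0.04 93 [ 0.408 -0.042  0.076] [ 0.449 -0.038  0.094]
-0.035 190 [ 0.404 -0.037  0.077] [ 0.452 -0.033  0.136]
-0.03 330 [ 0.403 -0.032  0.076] [ 0.453 -0.028  0.141]
-0.025 328 [ 0.403 -0.027  0.022] [ 0.452 -0.023  0.14 ]
-0.02 262 [ 0.399 -0.022  0.024] [ 0.455 -0.018  0.138]
-0.015 506 [ 0.393 -0.017  0.02 ] [ 0.46  -0.013  0.137]
-0.01 557 [ 0.39  -0.012  0.09 ] [ 0.46  -0.008  0.137]
-0.005 536 [ 0.39  -0.007  0.101] [ 0.46  -0.003  0.139]
0.0 519 [ 0.39  -0.002  0.119] [0.46  0.002 0.138]
0.005 532 [0.39  0.003 0.131] [0.459 0.007 0.135]
0.01 565 [0.39  0.008 0.131] [0.46  0.012 0.135]
0.015 567 [0.39  0.013 0.131] [0.46  0.017 0.135]
lid [0.42284425 0.02110056 0.13215059] [ 0.37894766 -0.01494167  0.12223376] [0.47359545 0.04098449 0.13299967] ((426.1773681640625, 29.21152687072754), 47.5574951171875)
```

View pics/w6.png

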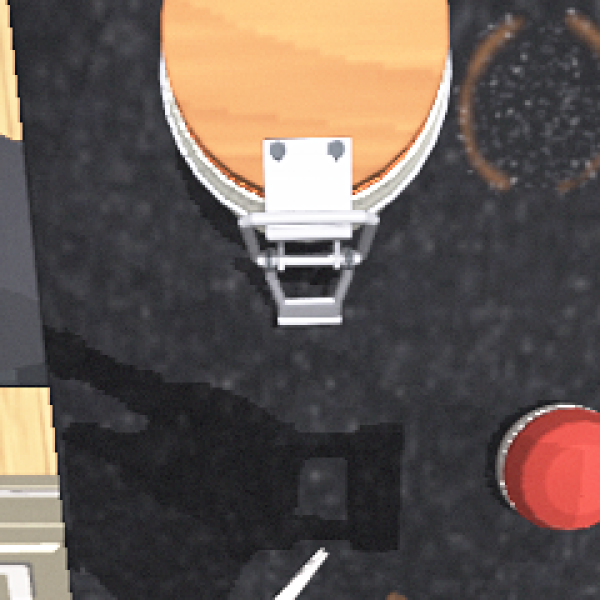

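View pics/a6.png

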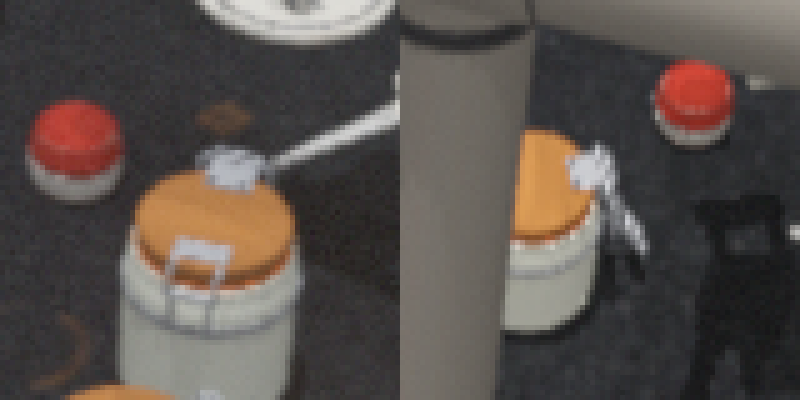

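```bash
python3 -c "
from cell import *
print(hand_in())"
```

```text
the job is handed in; nothing more can be done
None
```

The jar is shut and clamped, and I handed the job in at about 11.3 s on the robot's clock.

- **What I did:** I pushed the open lid over from behind until it fell shut. I then swung the bail over its top onto the lid and pressed the lever down past centre. It snapped home by itself.
- **Forces:** The contact force read 4.4 N in the last reading before the lever snapped, and about 0 afterwards.
- **Lid and bail:** In the last pictures the lid is down, with its wood 130–133 mm up. The bail bar lies on the catch plate behind the lip.
- **Lever:** Its arm stands about 0.43 rad out from straight down, against 0.436 at home, so the lever angle is about 0.
- **Jar and bystanders:** The jar is within 2–3 mm of where it started, which is about the measuring error. The egg timer looks unmoved. The cup, salt shaker and tall mug were never near the arm's path, but I did not measure them again.
- **Disagreement:** The last wrist-camera heights read about 2–3 mm high compared with the earlier ones. I put that down to calibration error, since the arm's slope and the bail's position agree with the lever being home.

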